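# Lock out the bench isolator

### The job

Lock out the bench's isolator switch: push its spring knob in and turn it clockwise past the safety stop as far as it goes, without forcing it, and let it spring back out. Then take the long lock pin (flat paddle head) from the stand and put it fully home, down through the eyelet of the knob's tab and the eyelet of the housing below it. Leave the short pin in the stand and don't knock over or shove the bottles and the can standing about.

Things in the scene. Friction and masses are not known exactly. Their poses are not given: they have to be found in the camera images.
- isolator: Grey switch box fixed to the bench, 110 x 110 mm (124 mm at the foot), 60 mm high; origin on the bench under the knob's axis. A steel stop overhangs the knob's rim, 43 to 67 mm from the axis, at 40 degrees left of this frame's +x, its top 88 mm over the bench. The steel ear with the fixed eyelet sticks out on the -x side.
- knob_grip (a point): Centre of the knob's upright black bar, on the knob's axis, 110 mm over the bench while the knob is out. Bar 22 mm thick, 68 mm long, top 123 mm over the bench, on a black disc 80 mm across whose top is 86 mm up (89 mm near the bar). Frame turns with the knob: bar runs along its y, fingers close along its x; +x points to the knob's steel tab; z up.
- knob_press (a joint): How far the knob is pushed down: 0 out, 0.012 m fully in. A spring pushes it out with about 7 N at 0 and 12 N fully in.
- knob_turn (a joint): Turn of the knob, rad, growing clockwise seen from above: 0 to 0.2 at the start, 1.4 at the end stop (locked out). While the knob is out the safety stop blocks it from about 0.38 to 1.02; it passes when pushed in 9 mm or more and held in until past 1.05, then springs out and cannot turn back. Light friction holds it where it is left.
- tab_eye (a point): Centre of the eyelet in the knob's steel tab, at the tab's upper face, 84 mm from the knob's axis, 84 mm over the bench while the knob is out. The hole is 18 mm wide, the tab 6 mm thick and 40 mm wide. It lies over the housing's eyelet when the knob is at its end stop.
- off_eye (a point): Centre of the fixed eyelet in the steel ear on the housing's side, at the ear's upper face, 60 mm over the bench, 84 mm from the knob's axis; hole 18 mm wide, ear 8 mm thick, free below. Its x axis points from the eyelet to the knob's axis.
- lock_pin_grip (a point): Centre of the long lock pin's black paddle head: 34 mm wide (its x), 14 mm thick (its y, fingers close along y), 48 mm high; z up the pin. Collar 30 mm across, 6 mm thick, its underside 30 mm below this point; below it a shank 12 mm thick, 60 mm long, tapered end. At first it hangs upright by its collar in a 17 mm square hole of the stand, this point 110 mm over the bench.
- lock_pin_tip (a point): Lower end of the lock pin's shank, 90 mm below the middle of the head along the pin's z.
- short_pin_head (a point): Middle of the other pin's round head (24 mm across), 98 mm over the bench; shank only 18 mm long. It hangs in the stand's other hole, 90 mm from the lock pin (either way round), and stays there.
- solvent_bottle_mid (a point): Half-way up a square clear bottle with ribbed cap, 66 x 66 mm, 152 mm high, standing loose between the isolator and the stand. Leave it standing.
- spray_can_mid (a point): Half-way up a plain bare-metal can, 58 mm across, 190 mm high, standing loose. Leave it standing.
- glue_bottle_mid (a point): Half-way up a slim glue bottle with a nozzle, 38 mm across, 123 mm high, standing loose. Leave it standing.
- pin_stand: Fixed wooden bracket that holds the two pins, 64 mm (x) by 170 mm (y), 80 mm high; origin under its centre; its two holes lie 45 mm either side of the centre along y.
Not all that is in view belongs to the job. Leave any green look-alike of the part that bears spray_can_mid alone. Of the things that look like the part that bears lock_pin_grip, the larger one is meant.

How it is judged:
On the way, in this order (a step that is already met when the one before it is completed fails the run):
1. the knob is pushed in before the safety stop (value of joint knob_press above 0.008 m and value of joint knob_turn below 0.7 rad), for 0.05 s.
2. the knob is turned past the stop to its end and has sprung out (value of joint knob_press below 0.002 m and value of joint knob_turn above 1.32 rad), for 0.2 s.
At the end, for the whole second after the job is handed in: Knob out (within 2 mm) and turned over 1.32 rad; lock pin upright (0.15 rad) through both eyelets, its tip at least 30 mm below the top of the housing's ear and within 9 mm of the hole's axis; short pin within 20 mm of its start; bottles and can upright (0.2 rad) (all of step 2 and z of lock_pin_tip in the frame of off_eye below -0.03 m and horizontal distance between lock_pin_tip and off_eye below 0.009 m and angle between lock_pin_grip's own z axis and vertical below 0.15 rad and distance of short_pin_head from where it was at the start of the episode below 0.02 m and angle between each of solvent_bottle_mid, spray_can_mid, glue_bottle_mid's own z axis and vertical below 0.2 rad); the robot touches nothing.
It fails at once if a bottle or the can is knocked over or shoved by more than 40 mm (distance of any of solvent_bottle_mid, spray_can_mid, glue_bottle_mid from where it was at the start of the episode above 0.04 m or angle between any of solvent_bottle_mid, spray_can_mid, glue_bottle_mid's own z axis and vertical above 0.6 rad).
It fails at once if the short pin is taken out of the stand (distance of short_pin_head from where it was at the start of the episode above 0.03 m).
It fails at once if the knob is forced over its safety stop without being pushed in (value of joint knob_turn between 0.55 and 0.85 rad and value of joint knob_press below 0.006 m).
It also fails if it takes over 58 s, if anything falls off the work surface, if the arm or the gripper's body presses on something with over 40 N, if the wrist force passes 120 N, or if a joint passes its speed limit or range.

### The arm

A 7-joint arm with a two-finger parallel gripper is mounted at the origin on a cart in front of the work surface, level with it; the furniture and walls round the work are solid. World frame = base frame: x ahead of the robot, y to its left, z up, the work surface at z = 0. Lengths are in m, angles in rad, forces in N, time in s.
With the tool pointing down it reaches from about 0.425 to 0.925 m from the base axis. Payload 6.8 kg.
Tool frame: the origin (TCP) lies on the front face of the gripper's body, between the roots of the fingers; the fingertips stand 73 mm ahead of it and the grasp point (between the pads) lies 54 mm ahead of it; z points along the fingers, y is the direction in which the jaws open and shut (so a half turn about z gives the same grasp; the last joint's range is limited). The gripper opens to 85 mm and grips with 20 to 120 N. Pads are 22 mm wide; open, the fingers measure 114 mm over their backs; the gripper's body (76 mm by 85 mm) begins 54 mm behind the grasp point. The pads swing forward as they close: fully open they stand 13 mm farther back than shut.
Start: joints at [1.225, 0.477, 0.022, 1.555, -0.011, 1.109, -0.083], TCP at [0.159, -0.656, 0.304] pointing down, gripper open.
Joint ranges: [-2.96, 2.96], [-0.34, 2.1], [-1.41, 1.46], [0.24, 2.44], [-1.37, 4.51], [0.17, 1.92], [-2.96, 2.96]. Speed limits (rad/s): [2.39, 2.39, 3.14, 3.14, 3.14, 3.14, 3.14].

### API

Orientations are given as a unit quaternion [w, x, y, z].
In Python, from station import get_obs, read_camera, hand_in, spot_in, cut_out, spot_point gives the robot as it stands. The module is installed in compiled form; this text tells all that it offers.
- The arm moves only by the tool move_arm, never from a script. Its arguments are lists of equal length, an entry for each row: "gripper": the opening, from 0 (shut) to 1 (fully open); "xyz": the shift along the tool's x, y, z in cm, a list of three; "twist": the turn about the tool's z in rad. A call has 1 to 5 rows; each row is the pose to reach, as a shift and turn from the pose commanded when the call began, along the tool's axes at that moment; what a row does not reach only later rows make up. A row lasts 1/12 s, in which the tool goes at most 41.7 mm and 7.16 degrees, less where a joint would pass 70% of its speed; a pose out of reach is approached as far as the arm can. A call with a gripper value outside its range is refused whole. The fingers move at their own pace and stop on an object; "squeeze" is the grip in N (left out, the last holds). Time passes only in rows, so rows that repeat a pose let the fingers close. It gives the time, the measured TCP pose, the force and the opening at its end, in the units of the state.
- get_obs(): the state, without advancing time (a new reading comes with each control period).
- read_camera(name): name is "scene" or "top"; returns a dict with "pixels" (384x512x3 uint8, red, green, blue), "fx", "fy", "cx", "cy" (pixels), "k1" (the pictures are not rectified: a ray, as slopes to the right and down, at radius r is drawn at 1 + k1 r^2 times it, then the intrinsics apply), "R" (3x3) and "t" (3): a world point X has camera coordinates R X + t. Camera axes: x right, y down, z forward; pixel columns grow to the right and rows downward; lengths in m; the calibration is good to about 2 mm. A picture is of the moment at which its call begins. There is no depth.
- hand_in(): hands the job in, once; it reports no verdict.
Trained networks look in the newest picture that a camera, given by its name, has taken for a name from the list of things; names that differ only in an ending like _2 or _b are one class to them, and where a whole thing is asked for, a point or a joint stands for the part that bears it (a point fixed in the world has none). Each returns a list of dicts, best first, with "p" (0 to 1); they miss things now and then, are a little off and sometimes report something else, mostly with a low value. They report only what shows in the picture. A call takes as long as a camera call. They do not tell look-alikes from the thing itself.
- spot_in(query, camera): "centre" ([x, y, z] in m, in world coordinates, good to about 4 mm: the middle of the surface that is visible of it).
- cut_out(query, camera): "pixels" (384x512 bool, what is visible of it).
- spot_point(query, camera): "centre" ([x, y, z] in m, in world coordinates, good to about 4 mm: a listed point, or the origin of a listed thing).
The state is a dict: "t": time; "q": joint angles; "joint_vel": joint speeds; "joint_torque": joint torques, N m; "eef_pos": TCP position; "tool_rot": TCP orientation; "contact_force": force on the tool from outside, world axes, zero at the start; "torque": the same for the moment, N m; "gripper_width": opening from 0.0 (shut) to 1.0 (fully open).
Only numpy, scipy, OpenCV 4.12 (cv2) and the standard library are available. Lean on these libraries where they do the work, as an engineer would, in place of code of your own. Each camera call takes 0.05 s, during which the arm holds its last target.

## Working session

There is one attempt and no reset: what is moved stays moved. The work goes in short steps, Python scripts to look and compute and a tool call to move; the robot and the scene stay as the last step left them, time stands still between calls to the robot, and variables do not carry over. Pictures are saved under pics/ and viewed, and the job is handed in when it is done.

Besides the shell and the picture viewer there is one more tool, called after "Emit:" in YAML: its name, and indented under it one key for each argument. move_arm: Moves the arm, as the interface text tells. Its arguments: {"type":"object","properties":{"gripper":{"type":"array","items":{"type":"number"}},"xyz":{"type":"array","items":{"type":"array","items":{"type":"number"}}},"twist":{"type":"array","items":{"type":"number"}},"squeeze":{"type":"number"}},"required":["gripper","xyz","twist"]}

```bash
mkdir -p pics; ls; cat > h.py <<'E'
import numpy as np, cv2
from station import *
def snap(cam,fn):
    c=read_camera(cam); cv2.imwrite('pics/'+fn,cv2.cvtColor(c['pixels'],cv2.COLOR_RGB2BGR)); return c
def proj(c,X):
    p=np.array(c['R'])@np.array(X)+np.array(c['t']); s=p[:2]/p[2]; s=s*(1+c['k1']*(s@s)); return np.array([c['fx']*s[0]+c['cx'],c['fy']*s[1]+c['cy']])
def ray(c,uv):
    s=np.array([(uv[0]-c['cx'])/c['fx'],(uv[1]-c['cy'])/c['fy']]); u=s.copy()
    for _ in range(20): u=s/(1+c['k1']*(u@u))
    R=np.array(c['R']); d=R.T@np.array([u[0],u[1],1]); o=-R.T@np.array(c['t']); return o,d
def atz(c,uv,z):
    o,d=ray(c,uv); return o+d*(z-o[2])/d[2]
E
python3 - <<'E'
from h import *
o=get_obs(); print({k:np.round(v,3).tolist() for k,v in o.items()})
for cam in('scene','top'):
    c=snap(cam,cam+'0.png'); print(cam,-np.array(c['R']).T@c['t'],c['fx'],c['k1'])
    for n in['knob_grip','tab_eye','off_eye','isolator','lock_pin_grip','short_pin_head','solvent_bottle_mid','spray_can_mid','glue_bottle_mid','pin_stand']:
        print(n,[(round(d['p'],2),np.round(d['centre'],3).tolist()) for d in spot_point(n,cam)][:4])
E
```

```text
pics
{'t': 0.0, 'q': [1.225, 0.478, 0.022, 1.556, -0.011, 1.109, -0.083], 'joint_vel': [0.0, 0.001, -0.002, -0.0, -0.001, 0.0, -0.0], 'joint_torque': [0.001, -59.645, 1.608, -28.119, 0.012, 0.009, -0.0], 'eef_pos': [0.159, -0.656, 0.303], 'tool_rot': [-0.001, 0.993, 0.119, -0.0], 'contact_force': [0.106, 1.039, -0.255], 'torque': [0.008, -0.0, 0.052], 'gripper_width': 0.997}
scene [-0.06090672  0.54781802  0.65396243] 383.4137667337245 0.02040534609469588
knob_grip [(0.83, [0.501, -0.234, 0.113]), (0.34, [0.501, -0.236, 0.002])]
tab_eye [(0.65, [0.512, -0.319, 0.084])]
off_eye [(0.9, [0.428, -0.262, 0.058]), (0.45, [0.399, -0.007, 0.067])]
isolator [(0.86, [0.503, -0.239, 0.002])]
lock_pin_grip [(0.61, [0.519, 0.138, 0.107]), (0.57, [0.405, 0.154, 0.065])]
short_pin_head [(0.67, [0.501, 0.223, 0.1])]
solvent_bottle_mid [(0.65, [0.523, 0.009, 0.074])]
spray_can_mid [(0.69, [0.635, 0.153, 0.096]), (0.59, [0.622, 0.002, 0.094])]
glue_bottle_mid [(0.68, [0.398, -0.009, 0.066])]
pin_stand [(0.6, [0.512, 0.184, -0.002])]
top [ 0.3904262  -0.01555418  1.16794252] 356.40306972722004 0.020226889362763043
knob_grip [(0.56, [0.506, -0.238, 0.112])]
tab_eye [(0.77, [0.507, -0.321, 0.083])]
off_eye [(0.84, [0.423, -0.259, 0.062])]
isolator [(0.58, [0.506, -0.235, 0.006])]
lock_pin_grip [(0.59, [0.368, 0.13, 0.053]), (0.52, [0.521, 0.136, 0.112])]
short_pin_head [(0.59, [0.499, 0.231, 0.098]), (0.25, [0.422, -0.262, 0.062])]
solvent_bottle_mid [(0.87, [0.527, 0.011, 0.076])]
spray_can_mid [(0.88, [0.628, 0.002, 0.098]), (0.88, [0.639, 0.15, 0.094]), (0.61, [0.528, 0.009, 0.079])]
glue_bottle_mid [(0.66, [0.396, -0.007, 0.059])]
pin_stand [(0.94, [0.514, 0.182, 0.008])]
```

View pics/scene0.png

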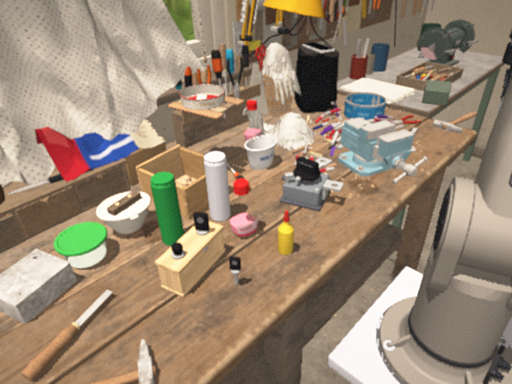

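View pics/top0.png

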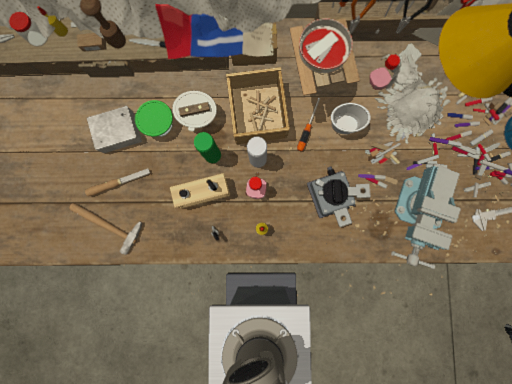

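The scene camera shows the isolator around (310,185), the stand with the two pins at (177,250) and (202,222), and a small loose look-alike pin at (235,268). It also shows a green can at (167,208) and a bare can at (217,185). I'll zoom in for the angles.

```bash
python3 - <<'E'
from h import *
C={}
A=[]
for cam in('scene','top'):
    c=read_camera(cam);C[cam]=c;im=cv2.cvtColor(c['pixels'],cv2.COLOR_RGB2BGR)
    for P in[(0.50,-0.25,0.09),(0.51,0.18,0.1)]:
        u,v=proj(c,P).astype(int); w=44
        A.append(cv2.resize(im[v-w*3//4:v+w*3//4,u-w:u+w],(400,300),interpolation=cv2.INTER_CUBIC))
cv2.imwrite('pics/z0.png',np.vstack([np.hstack(A[:2]),np.hstack(A[2:])]))
for cam in C:
    for n in['knob_grip','tab_eye','off_eye','isolator','lock_pin_grip','lock_pin_tip','short_pin_head','pin_stand']:
        print(cam,n,[(round(d['p'],2),np.round(d['centre'],3).tolist()) for d in spot_point(n,cam)][:3])
E
```

```text
scene knob_grip [(0.8, [0.502, -0.237, 0.113]), (0.18, [0.506, 0.223, 0.1])]
scene tab_eye [(0.74, [0.507, -0.322, 0.083])]
scene off_eye [(0.67, [0.432, -0.262, 0.059])]
scene isolator [(0.89, [0.503, -0.232, 0.002])]
scene lock_pin_grip [(0.87, [0.519, 0.137, 0.108]), (0.71, [0.346, 0.117, 0.014]), (0.62, [0.504, -0.234, 0.001])]
scene lock_pin_tip [(0.72, [0.399, 0.144, -0.0])]
scene short_pin_head [(0.55, [0.503, 0.222, 0.101])]
scene pin_stand [(0.97, [0.513, 0.181, 0.002]), (0.19, [0.521, 0.138, 0.108])]
top knob_grip [(0.84, [0.505, -0.237, 0.112])]
top tab_eye [(0.81, [0.51, -0.321, 0.08])]
top off_eye [(0.95, [0.424, -0.262, 0.06])]
top isolator [(0.62, [0.506, -0.234, 0.005])]
top lock_pin_grip [(0.48, [0.34, 0.108, 0.015]), (0.38, [0.527, 0.14, 0.113])]
top lock_pin_tip [(0.69, [0.504, -0.234, 0.006]), (0.63, [0.405, 0.141, 0.001])]
top short_pin_head [(0.44, [0.5, 0.229, 0.099])]
top pin_stand [(0.56, [0.514, 0.185, 0.004])]
```

View pics/z0.png

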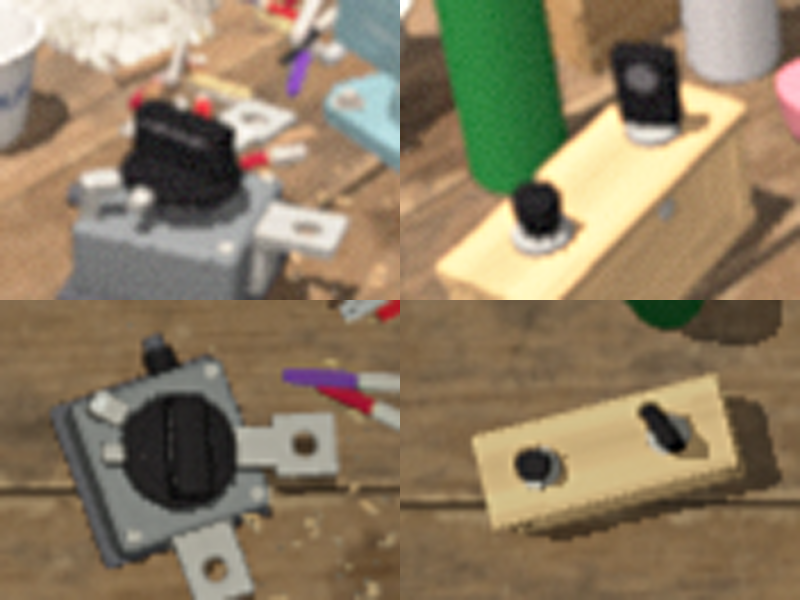

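```bash
cat > fit.py <<'E'
from h import *
from scipy.optimize import minimize
def boxpts(p,yaw,hx,hy,hz):
    c,s=np.cos(yaw),np.sin(yaw)
    return [np.array(p)+[c*a*hx-s*b*hy,s*a*hx+c*b*hy,g*hz] for a in(-1,1) for b in(-1,1) for g in(-1,1)]
def sil(c,pts,S=4):
    q=np.array([proj(c,X) for X in pts]); h=cv2.convexHull((q*S*16+ (S*8)).astype(np.int32))
    m=np.zeros((384*S,512*S),np.uint8); cv2.fillConvexPoly(m,h,1,shift=4)
    return cv2.resize(m.astype(np.float32),(512,384),interpolation=cv2.INTER_AREA)
E
python3 - <<'E'
from fit import *
c=read_camera('top'); 
u,v=proj(c,(0.50,-0.25,0.09)).astype(int)
f=lambda x,y:(u-44+(x)*.22,v-33+y*.22)
tb=atz(c,f(305,143),.084); of=atz(c,f(213,270),.06); kn=atz(c,f(180,150),.086)
print('tab',tb,'off',of,'knob disc',kn)
obs=[]
for cam in('scene','top'):
    c=read_camera(cam); g=c['pixels'].max(2).astype(int)
    u,v=proj(c,(0.521,0.138,0.11)).astype(int)
    m=np.zeros((384,512),np.float32); w=14
    m[v-w:v+w,u-w:u+w]=(g[v-w:v+w,u-w:u+w]<70)
    if cam=='scene': m[v-1-w:v-5,:]*=1
    n,l,s,_=cv2.connectedComponentsWithStats(m.astype(np.uint8)); k=l[v,u] if l[v,u] else 1+np.argmax(s[1:,4]); m=(l==k).astype(np.float32)
    print(cam,m.sum()); obs.append((c,m))
def cost(p):
    e=0
    for c,m in obs:
        s=sil(c,boxpts((p[0],p[1],.110),p[2],.017,.007,.024)); e+=((cv2.GaussianBlur(s,(0,0),1)-cv2.GaussianBlur(m,(0,0),1))**2).sum()
    return e
r=[]
for y in np.arange(0,3.14,.2):
    x=minimize(cost,[.521,.138,y],method='Nelder-Mead',options=dict(initial_simplex=np.array([[.521,.138,y],[.526,.138,y],[.521,.143,y],[.521,.138,y+.2]])))
    r.append((x.fun,*np.round(x.x,4)))
print(sorted(r)[:5])
E
```

```text
tab [ 0.5069403  -0.31977466  0.084     ] off [ 0.4231353  -0.26088754  0.06      ] knob disc [ 0.50260198 -0.23574501  0.086     ]
scene 190.0
top 52.0
[(np.float64(70.44306945800781), np.float64(0.5254), np.float64(0.1386), np.float64(0.9373)), (np.float64(70.49365234375), np.float64(0.5254), np.float64(0.1387), np.float64(0.9353)), (np.float64(70.60171508789062), np.float64(0.5253), np.float64(0.1386), np.float64(0.9359)), (np.float64(70.74586486816406), np.float64(0.5252), np.float64(0.1379), np.float64(0.9305)), (np.float64(70.74967193603516), np.float64(0.5251), np.float64(0.1388), np.float64(0.936))]
```

```bash
cat > go.py <<'E'
from fit import *
from scipy.spatial.transform import Rotation as Ro
def to(tgt,ydeg=None,rel=54):
    "tgt=world position of grasp point; ydeg = world heading wanted of tool y"
    o=get_obs(); w,x,y,z=o['tool_rot']; R=Ro.from_quat([x,y,z,w]).as_matrix()
    d=np.array(tgt)+[0,0,rel/1e3]-o['eef_pos']
    ya=np.degrees(np.arctan2(R[1,1],R[0,1]))
    tw=None
    if ydeg is not None: tw=np.radians((ya-ydeg+90)%180-90)
    print('t',round(o['t'],2),'pos',np.round(o['eef_pos'],4),'yhead',round(ya,2),'tilt',round(np.degrees(np.arccos(-R[2,2])),2),'q7',round(o['q'][6],2),'F',np.round(o['contact_force'],1),'w',round(o['gripper_width'],3))
    print('shift cm',np.round(R.T@d*100,2),'twist',None if tw is None else round(tw,3))
E
python3 -c "
from go import *
to((.504,-.2365,.25),-86.9)"
```

```text
t 2.15 pos [ 0.159  -0.656   0.3039] yhead -76.38 tilt 0.0 q7 -0.08 F [0.7 0.3 0.5] w 1.0
shift cm [ 4.341e+01 -3.265e+01 -1.000e-02] twist 0.184
```

Emit:
move_arm:
  gripper: [1,1,1,1,1]
  xyz:
    - [3,-2.3,0]
    - [6,-4.6,0]
    - [9.2,-6.9,0]
    - [12.4,-9.3,0]
    - [15.6,-11.7,0]
  twist: [0.04,0.08,0.12,0.16,0.184]
  squeeze: 60

```text
t: 2.57
eef_pos: [0.2839, -0.5041, 0.304]
tool_rot: [0.0, 1.0, 0.026, 0.0]
contact_force: [1.1, -0.1, -0.0]
gripper_width: 1.0
```

```bash
python3 -c "
from go import *
to((.504,-.2365,.25),-86.9)"
```

```text
t 2.57 pos [ 0.2839 -0.5041  0.304 ] yhead -87.06 tilt 0.02 q7 -0.57 F [ 1.1 -0.1 -0. ] w 1.0
shift cm [ 23.35 -25.59   0.  ] twist -0.003
```

Emit:
move_arm:
  gripper: [1,1,1,1,1]
  xyz:
    - [2.7,-2.9,0]
    - [5.4,-5.8,0]
    - [8.1,-8.8,0]
    - [10.8,-11.8,0]
    - [13.5,-14.7,0]
  twist: [0,0,0,0,0]

```text
t: 2.98
eef_pos: [0.4109, -0.3497, 0.3043]
tool_rot: [0.0, 1.0, 0.027, 0.0]
contact_force: [1.1, -1.2, -0.5]
gripper_width: 0.998
```

Emit:
move_arm:
  gripper: [1,1,1,1,1]
  xyz:
    - [2.7,-2.9,0]
    - [5.4,-5.8,0]
    - [8.1,-8.8,0]
    - [9.8,-10.9,0]
    - [9.8,-10.9,0]
  twist: [0,0,0,0,0]

```text
t: 3.4
eef_pos: [0.5061, -0.2306, 0.3043]
tool_rot: [-0.001, 0.999, 0.032, 0.001]
contact_force: [0.4, 0.1, 0.2]
gripper_width: 1.001
```

```bash
python3 -c "
from go import *
to((.504,-.2365,.113),-86.9)"
```

```text
t 3.4 pos [ 0.5061 -0.2306  0.3043] yhead -86.35 tilt 0.23 q7 -1.25 F [0.4 0.1 0.2] w 1.001
shift cm [-0.28  0.61 13.72] twist 0.01
```

Emit:
move_arm:
  gripper: [1,1,0.8,0.7,0.7]
  xyz:
    - [-0.3,0.6,3.5]
    - [-0.3,0.6,7]
    - [-0.3,0.6,10.5]
    - [-0.3,0.6,11.5]
    - [-0.3,0.6,11.5]
  twist: [0.005,0.01,0.01,0.01,0.01]

```text
t: 3.82
eef_pos: [0.4975, -0.2432, 0.1864]
tool_rot: [-0.001, 1.0, 0.022, -0.003]
contact_force: [-0.0, -0.2, 0.1]
gripper_width: 0.7
```

```bash
python3 -c "
from go import *
to((.504,-.2365,.112),-86.9)
c=snap('scene','s1.png');im=cv2.imread('pics/s1.png')
cv2.imwrite('pics/s1z.png',cv2.resize(im[120:240,240:400],(640,480),interpolation=cv2.INTER_CUBIC))"
```

```text
t 3.82 pos [ 0.4975 -0.2432  0.1864] yhead -87.49 tilt 0.34 q7 -1.27 F [-0.  -0.2  0.1] w 0.7
shift cm [ 0.69 -0.63  2.03] twist -0.01
```

View pics/s1z.png

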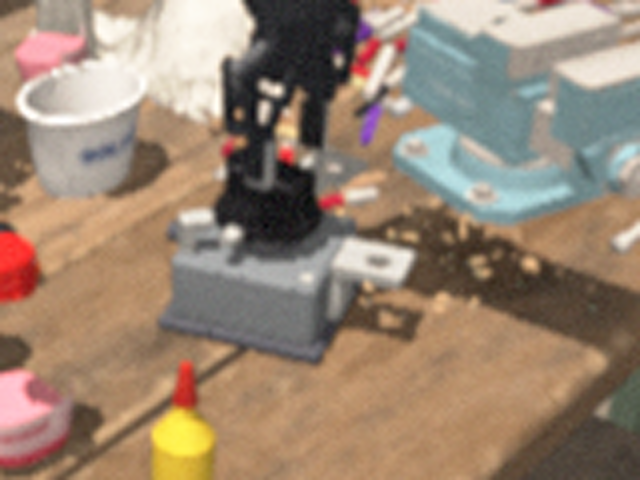

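Emit:
move_arm:
  gripper: [0.7,0.7]
  xyz:
    - [0,0,0]
    - [0,0,0]
  twist: [0,0]

```text
t: 4.03
eef_pos: [0.5007, -0.2442, 0.1912]
tool_rot: [0.001, 1.0, 0.022, 0.002]
contact_force: [-0.3, -0.3, 0.6]
gripper_width: 0.698
```

```bash
python3 -c "
from go import *
to((.504,-.2365,.112),-86.9)"
```

```text
t 4.03 pos [ 0.5007 -0.2442  0.1912] yhead -87.5 tilt 0.23 q7 -1.27 F [-0.3 -0.3  0.6] w 0.698
shift cm [ 0.36 -0.76  2.52] twist -0.011
```

Emit:
move_arm:
  gripper: [0.7,0.7,0.7,0.7,0.7]
  xyz:
    - [0.35,-0.75,0.8]
    - [0.35,-0.75,1.6]
    - [0.35,-0.75,2.5]
    - [0.35,-0.75,2.5]
    - [0.35,-0.75,2.5]
  twist: [-0.01,-0.01,-0.01,-0.01,-0.01]

```text
t: 4.45
eef_pos: [0.5019, -0.2357, 0.163]
tool_rot: [-0.0, 1.0, 0.027, -0.001]
contact_force: [-0.1, 0.7, -0.3]
gripper_width: 0.698
```

```bash
python3 -c "
from go import *
to((.504,-.2365,.112),-86.9)"
```

```text
t 4.45 pos [ 0.5019 -0.2357  0.163 ] yhead -86.91 tilt 0.11 q7 -1.29 F [-0.1  0.7 -0.3] w 0.698
shift cm [ 0.21  0.09 -0.3 ] twist -0.0
```

Emit:
move_arm:
  gripper: [0.4,0.1,0,0,0]
  xyz:
    - [0.1,0.0,0]
    - [0.1,0.0,0]
    - [0.1,0.0,0]
    - [0.1,0,0]
    - [0.1,0,0]
  twist: [0,0,0,0,0]
  squeeze: 60

```text
t: 4.87
eef_pos: [0.5037, -0.2359, 0.1644]
tool_rot: [0.0, 1.0, 0.027, 0.0]
contact_force: [-0.5, 0.9, 4.4]
gripper_width: 0.248
```

```bash
python3 -c "
from go import *
to((.504,-.2365,.112),-86.9)"
```

```text
t 4.87 pos [ 0.5037 -0.2359  0.1644] yhead -86.92 tilt 0.04 q7 -1.29 F [-0.5  0.9  4.4] w 0.248
shift cm [ 0.03  0.07 -0.16] twist -0.0
```

Emit:
move_arm:
  gripper: [0,0,0,0,0]
  xyz:
    - [0,0,0.5]
    - [0,0,1.0]
    - [0,0,1.2]
    - [0,0,1.2]
    - [0,0,1.2]
  twist: [0,0,0,0,0]

```text
t: 5.28
eef_pos: [0.5038, -0.2358, 0.1528]
tool_rot: [0.0, 1.0, 0.027, 0.0]
contact_force: [-2.0, 1.0, 9.8]
gripper_width: 0.245
```

```bash
python3 -c "
from go import *
to((.504,-.2365,.112),-86.9); print(get_obs()['torque'])"
```

```text
t 5.28 pos [ 0.5038 -0.2358  0.1528] yhead -86.92 tilt 0.04 q7 -1.29 F [-2.   1.   9.8] w 0.245
shift cm [ 0.02  0.07 -1.32] twist -0.0
[ 0.37503499  0.66565998 -0.04931331]
```

Emit:
move_arm:
  gripper: [0,0,0]
  xyz:
    - [0,0,0.2]
    - [0,0,0.2]
    - [0,0,0.2]
  twist: [0,0,0]

```text
t: 5.53
eef_pos: [0.5038, -0.2359, 0.1522]
tool_rot: [0.0, 1.0, 0.027, 0.0]
contact_force: [-6.3, 3.7, 22.4]
gripper_width: 0.246
```

```bash
python3 -c "
from go import *
to((.504,-.2365,.112),-86.9)
c=snap('scene','s2.png');im=cv2.imread('pics/s2.png')
cv2.imwrite('pics/s2z.png',cv2.resize(im[150:230,260:367],(640,480),interpolation=cv2.INTER_CUBIC))"
```

```text
t 5.53 pos [ 0.5038 -0.2359  0.1522] yhead -86.93 tilt 0.06 q7 -1.29 F [-6.3  3.7 22.4] w 0.246
shift cm [ 0.01  0.07 -1.38] twist -0.0
```

View pics/s2z.png

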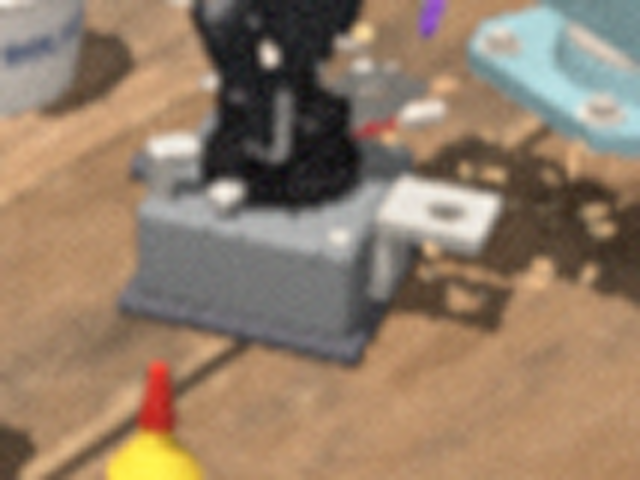

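The knob is bottomed: the force jumped to 22 N. Now I'll turn it clockwise.

Emit:
move_arm:
  gripper: [0,0,0,0,0]
  xyz:
    - [0,0,0]
    - [0,0,0]
    - [0,0,0]
    - [0,0,0]
    - [0,0,0]
  twist: [0.06,0.14,0.22,0.3,0.38]

```text
t: 6.0
eef_pos: [0.5039, -0.2355, 0.1522]
tool_rot: [-0.0, 0.986, -0.164, 0.0]
contact_force: [-6.8, 4.2, 22.1]
gripper_width: 0.247
```

```bash
python3 -c "
from go import *
to((.504,-.2365,.112),-163); print(get_obs()['torque'])"
```

```text
t 6.0 pos [ 0.5039 -0.2355  0.1522] yhead -108.89 tilt 0.06 q7 -1.62 F [-6.8  4.2 22.1] w 0.247
shift cm [ 0.05  0.09 -1.38] twist 0.944
[1.05836795 1.57675484 0.08581417]
```

Emit:
move_arm:
  gripper: [0,0,0,0,0]
  xyz:
    - [0,0,0]
    - [0,0,0]
    - [0,0,0]
    - [0,0,0]
    - [0,0,0]
  twist: [0.08,0.18,0.28,0.38,0.48]

```text
t: 6.42
eef_pos: [0.5041, -0.2351, 0.1522]
tool_rot: [-0.001, 0.919, -0.394, 0.0]
contact_force: [-4.8, 5.2, 22.3]
gripper_width: 0.249
```

```bash
python3 -c "
from go import *
to((.504,-.2365,.112),-163); print(get_obs()['torque'])"
```

```text
t 6.42 pos [ 0.5041 -0.2351  0.1522] yhead -136.43 tilt 0.1 q7 -2.02 F [-4.8  5.2 22.3] w 0.249
shift cm [ 0.1   0.11 -1.38] twist 0.464
[1.3010294  1.38751592 0.08658082]
```

Emit:
move_arm:
  gripper: [0,0,0,0,0]
  xyz:
    - [0,0,0]
    - [0,0,0]
    - [0,0,0]
    - [0,0,0]
    - [0,0,0]
  twist: [0.08,0.17,0.26,0.34,0.4]

```text
t: 6.83
eef_pos: [0.5045, -0.2348, 0.1522]
tool_rot: [-0.001, 0.823, -0.568, 0.0]
contact_force: [-4.9, 5.2, 21.9]
gripper_width: 0.247
```

```bash
python3 -c "
from go import *
to((.504,-.2365,.112),-163); print(get_obs()['torque'])"
```

```text
t 6.83 pos [ 0.5045 -0.2348  0.1522] yhead -159.27 tilt 0.13 q7 -2.35 F [-4.9  5.2 21.9] w 0.247
shift cm [ 0.14  0.1  -1.38] twist 0.065
[1.40977971 1.20905484 0.08299067]
```

Emit:
move_arm:
  gripper: [0,0,0,0]
  xyz:
    - [0,0,0]
    - [0,0,0]
    - [0,0,0]
    - [0,0,0]
  twist: [0.03,0.06,0.07,0.07]

```text
t: 7.17
eef_pos: [0.5046, -0.2347, 0.1522]
tool_rot: [-0.001, 0.804, -0.595, 0.0]
contact_force: [-5.4, 6.3, 22.3]
gripper_width: 0.247
```

```bash
python3 -c "
from go import *
to((.504,-.2365,.112),-163); print(get_obs()['torque'])"
```

```text
t 7.17 pos [ 0.5046 -0.2347  0.1522] yhead -162.96 tilt 0.11 q7 -2.4 F [-5.4  6.3 22.3] w 0.247
shift cm [ 0.16  0.1  -1.38] twist 0.001
[1.33445497 1.23925842 0.68492498]
```

The vertical moment rose to 0.68 N·m at the expected heading, so this is the end stop. I'll let it spring out while still holding it.

Emit:
move_arm:
  gripper: [0,0,0,0,0]
  xyz:
    - [0,0,-0.4]
    - [0,0,-0.8]
    - [0,0,-1.2]
    - [0,0,-1.35]
    - [0,0,-1.35]
  twist: [0,0,0,0,0]

```text
t: 7.58
eef_pos: [0.5044, -0.2346, 0.1641]
tool_rot: [-0.001, 0.804, -0.594, 0.0]
contact_force: [0.2, 4.3, 4.8]
gripper_width: 0.25
```

Emit:
move_arm:
  gripper: [0.5,0.7,0.7,0.7,0.7]
  xyz:
    - [0,0,0]
    - [0,0,0]
    - [0,0,0]
    - [0,0,0]
    - [0,0,0]
  twist: [0,0,0,0,0]

```text
t: 8.0
eef_pos: [0.5031, -0.2363, 0.1631]
tool_rot: [0.0, 0.803, -0.596, -0.0]
contact_force: [-0.8, -0.2, -0.1]
gripper_width: 0.7
```

Emit:
move_arm:
  gripper: [0.7,0.7,0.7,0.7,0.7]
  xyz:
    - [0,0,-3]
    - [0,0,-6]
    - [0,0,-10]
    - [0,0,-14]
    - [0,0,-16]
  twist: [0,0,0,0,0]

```text
t: 8.42
eef_pos: [0.5045, -0.2369, 0.3282]
tool_rot: [-0.001, 0.803, -0.596, 0.003]
contact_force: [1.7, -1.3, 0.5]
gripper_width: 0.699
```

```bash
python3 -c "
from go import *
to((.504,-.2365,.112),-163)
c=snap('scene','s3.png');im=cv2.imread('pics/s3.png')
a=cv2.resize(im[150:230,260:367],(640,480),interpolation=cv2.INTER_CUBIC)
cv2.imwrite('pics/s3z.png',a); cv2.imwrite('pics/s3w.png',im)
for n in ['tab_eye','off_eye','knob_grip']: print(n,[(round(d['p'],2),np.round(d['centre'],3).tolist()) for cam in('scene','top') for d in spot_point(n,cam)][:4])
"
```

```text
t 8.42 pos [ 0.5045 -0.2369  0.3282] yhead -163.18 tilt 0.34 q7 -2.46 F [ 1.7 -1.3  0.5] w 0.699
shift cm [-0.1   0.11 16.22] twist -0.003
tab_eye [(0.86, [0.425, -0.263, 0.084]), (0.89, [0.508, -0.321, 0.082]), (0.34, [0.505, -0.231, 0.005])]
off_eye [(0.64, [0.428, -0.266, 0.059]), (0.63, [0.424, -0.259, 0.06])]
knob_grip [(0.67, [0.505, -0.235, 0.112]), (0.8, [0.503, -0.239, 0.111]), (0.24, [0.392, -0.006, 0.056])]
```

View pics/s3z.png

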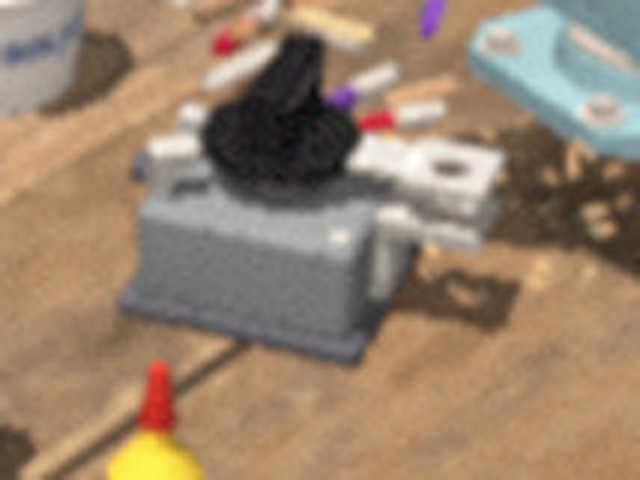

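The tab now sits over the ear: the eyelet is at about (450,165) in the crop. Next I'll refine the paddle's pose.

```bash
python3 - <<'E'
from fit import *
obs=[];V=[]
for cam in('scene','top'):
    c=read_camera(cam); im=c['pixels']; g=im.max(2).astype(int)
    print(cam,[(round(d['p'],2),np.round(d['centre'],3).tolist(),int(d2['pixels'].sum())) for d,d2 in zip(spot_point('lock_pin_grip',cam),cut_out('lock_pin_grip',cam))])
    u,v=proj(c,(0.521,0.138,0.11)).astype(int); w=20
    m=np.zeros((384,512),np.uint8); m[v-w:v+w,u-w:u+w]=g[v-w:v+w,u-w:u+w]<75
    n,l,s,_=cv2.connectedComponentsWithStats(m); k=l[v,u] if l[v,u] else 1+np.argmax(s[1:,4]); m=(l==k)
    obs.append((c,m.astype(np.float32)))
    a=im[v-w:v+w,u-w:u+w,::-1].copy(); b=a.copy(); b[m[v-w:v+w,u-w:u+w]]=(0,0,255)
    V.append((cam,a,b,(u,v)))
def cost(p):
    e=0
    for c,m in obs:
        s=sil(c,boxpts((p[0],p[1],.110),p[2],.017,.007,.024)); e+=((cv2.GaussianBlur(s,(0,0),1)-cv2.GaussianBlur(m,(0,0),1))**2).sum()/max(m.sum(),1)
    return e
r=[]
for y in np.arange(0,3.14,.3):
    x=minimize(cost,[.521,.138,y],method='Nelder-Mead',options=dict(initial_simplex=np.array([[.521,.138,y],[.526,.138,y],[.521,.143,y],[.521,.138,y+.2]])))
    r.append((x.fun,*np.round(x.x,4)))
r=sorted(r); print(r[:4]); p=r[0][1:]
rows=[]
for (cam,a,b,(u,v)),(c,m) in zip(V,obs):
    s=sil(c,boxpts((p[0],p[1],.110),p[2],.017,.007,.024)); d=a.copy(); k=s[v-20:v+20,u-20:u+20]>.5; d[k]=(0,255,0)
    rows.append(np.hstack([cv2.resize(x,(260,260),interpolation=cv2.INTER_NEAREST) for x in(a,b,d)])); print(m.sum(),s.sum())
cv2.imwrite('pics/pin.png',np.vstack(rows))
E
```

```text
scene [(0.61, [0.352, 0.116, 0.017], 314), (0.56, [0.519, 0.139, 0.107], 240)]
top [(0.63, [0.527, 0.135, 0.11], 74)]
[(np.float64(0.4149364233016968), np.float64(0.5248), np.float64(0.1389), np.float64(0.7988)), (np.float64(0.4155557453632355), np.float64(0.5248), np.float64(0.1388), np.float64(0.7938)), (np.float64(0.41557157039642334), np.float64(0.5248), np.float64(0.1388), np.float64(0.7852)), (np.float64(0.41616305708885193), np.float64(0.5249), np.float64(0.1388), np.float64(0.7954))]
198.0 323.9375
53.0 71.25
```

View pics/pin.png

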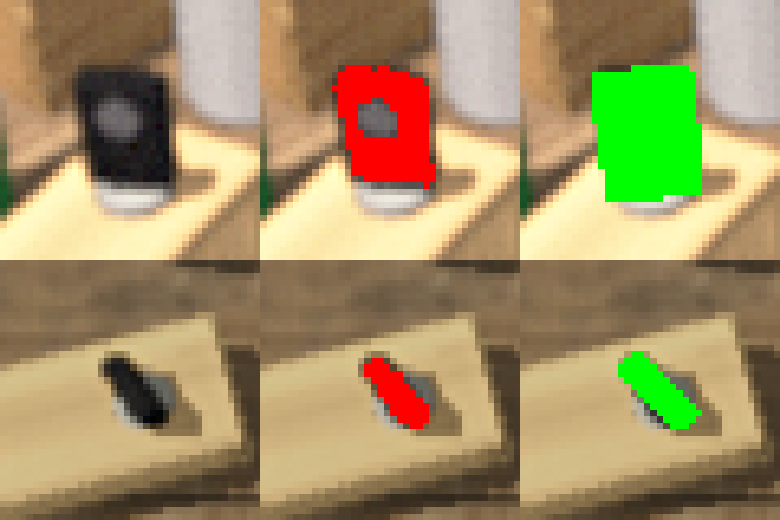

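```bash
python3 - <<'E'
from fit import *
obs=[];V=[]
for cam in('scene','top'):
    c=read_camera(cam); im=c['pixels']; g=im.max(2).astype(int)
    u,v=proj(c,(0.521,0.138,0.11)).astype(int); w=20
    m=np.zeros((384,512),np.uint8); m[v-w:v+w,u-w:u+w]=g[v-w:v+w,u-w:u+w]<100
    m=cv2.morphologyEx(m,cv2.MORPH_OPEN,np.ones((2,2),np.uint8)) if cam=='scene' else m
    n,l,s,ce=cv2.connectedComponentsWithStats(m); k=1+np.argmin(np.hypot(*(ce[1:]-[u,v]).T)+ (s[1:,4]<20)*99); m=(l==k).astype(np.uint8)
    cs,_=cv2.findContours(m,cv2.RETR_EXTERNAL,cv2.CHAIN_APPROX_NONE); cv2.drawContours(m,cs,-1,1,-1)
    obs.append((c,m.astype(np.float32))); V.append((im[v-w:v+w,u-w:u+w,::-1].copy(),(u,v)))
def mod(c,p): return sil(c,boxpts((p[0],p[1],p[4]),p[2],.017*p[3],.007*p[3],.024*p[3]))
def cost(p):
    e=0
    for c,m in obs:
        s=mod(c,p); e+=((cv2.GaussianBlur(s,(0,0),1)-cv2.GaussianBlur(m,(0,0),1))**2).sum()/max(m.sum(),1)
    return e
r=[]
for y in np.arange(0,3.14,.4):
    x0=np.array([.521,.138,y,.9,.111]); x=minimize(cost,x0,method='Nelder-Mead',options=dict(initial_simplex=np.vstack([x0,x0+np.diag([.005,.005,.3,.1,.003])])))
    r.append((x.fun,*np.round(x.x,4)))
r=sorted(r)
for q in r[:4]: print(np.round(q,4))
p=r[0][1:]
rows=[]
for (a,(u,v)),(c,m) in zip(V,obs):
    s=mod(c,p); d=a.copy(); d[s[v-20:v+20,u-20:u+20]>.5]=(0,255,0); b=a.copy(); b[m[v-20:v+20,u-20:u+20]>.5]=(0,0,255)
    rows.append(np.hstack([cv2.resize(x,(260,260),interpolation=cv2.INTER_NEAREST) for x in(a,b,d)])); print(m.sum(),s.sum())
cv2.imwrite('pics/pin2.png',np.vstack(rows))
E
```

```text
[0.0252 0.5239 0.1384 0.6149 0.8704 0.1112]
[0.0253 0.5236 0.1382 3.7775 0.878  0.1112]
[0.0255 0.5238 0.1383 0.6176 0.8782 0.1111]
[0.0256 0.5236 0.1384 0.6162 0.8727 0.1114]
251.0 251.9375
62.0 60.5
```

View pics/pin2.png

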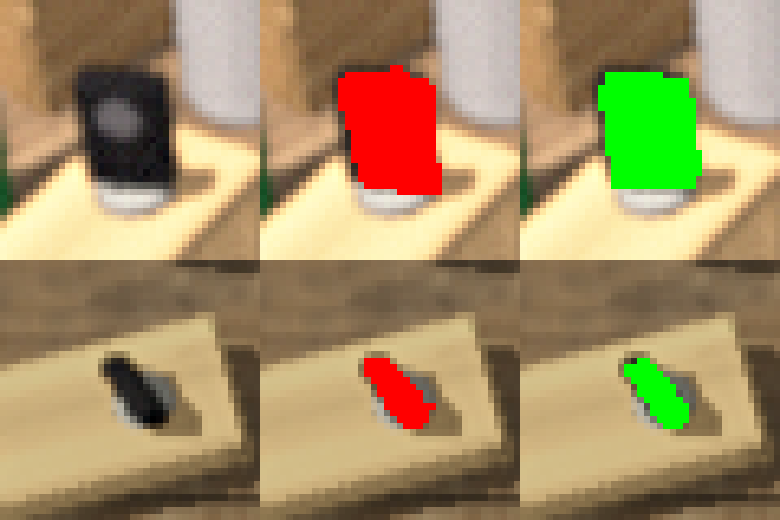

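```bash
python3 -c "
from go import *
to((.5225,.138,.26),-55)"
```

```text
t 9.17 pos [ 0.5034 -0.2359  0.3232] yhead -163.12 tilt 0.02 q7 -2.46 F [ 0.9  0.1 -0.3] w 0.704
shift cm [-35.22 -12.68   0.92] twist 1.254
```

Emit:
move_arm:
  gripper: [0.7,0.7,0.7,0.7,0.7]
  xyz:
    - [-2.3,-0.8,0]
    - [-4.6,-1.6,0]
    - [-6.9,-2.5,0]
    - [-9.2,-3.3,0]
    - [-11.5,-4.1,0]
  twist: [-0.12,-0.24,-0.36,-0.48,-0.6]

```text
t: 9.58
eef_pos: [0.5092, -0.1128, 0.3235]
tool_rot: [-0.0, 0.944, -0.329, 0.0]
contact_force: [0.8, 0.1, 0.2]
gripper_width: 0.703
```

```bash
python3 -c "
from go import *
to((.5225,.138,.26),-55)"
```

```text
t 9.58 pos [ 0.5092 -0.1128  0.3235] yhead -128.42 tilt 0.02 q7 -2.13 F [0.8 0.1 0.2] w 0.703
shift cm [-14.55 -20.48   0.95] twist -1.281
```

Emit:
move_arm:
  gripper: [0.7,0.7,0.7,0.7,0.7]
  xyz:
    - [-1.4,-1.9,0]
    - [-2.8,-3.9,0]
    - [-4.3,-6,0]
    - [-5.8,-8.2,0]
    - [-7.3,-10.3,0]
  twist: [-0.12,-0.24,-0.36,-0.48,-0.6]

```text
t: 10.0
eef_pos: [0.5169, 0.0134, 0.3236]
tool_rot: [-0.0, 0.999, -0.035, 0.0]
contact_force: [-0.5, -0.7, -0.9]
gripper_width: 0.698
```

```bash
python3 -c "
from go import *
to((.5225,.138,.26),-55)"
```

```text
t 10.0 pos [0.5169 0.0134 0.3236] yhead -94.03 tilt 0.03 q7 -1.81 F [-0.5 -0.7 -0.9] w 0.698
shift cm [ -0.31 -12.47   0.96] twist -0.681
```

Emit:
move_arm:
  gripper: [0.7,0.7,0.7,0.7,0.7]
  xyz:
    - [-0.1,-2.5,0]
    - [-0.1,-5,0]
    - [-0.2,-7.5,0]
    - [-0.3,-10,0]
    - [-0.3,-12.4,0]
  twist: [-0.12,-0.24,-0.36,-0.48,-0.6]

```text
t: 10.42
eef_pos: [0.5231, 0.1374, 0.3235]
tool_rot: [-0.0, 0.965, 0.262, 0.0]
contact_force: [-0.4, 0.6, -0.4]
gripper_width: 0.699
```

Emit:
move_arm:
  gripper: [0.7,0.7,0.7]
  xyz:
    - [0,0,0]
    - [0,0,0]
    - [0,0,0]
  twist: [-0.08,-0.08,-0.08]

```text
t: 10.67
eef_pos: [0.5233, 0.1355, 0.3232]
tool_rot: [0.0, 0.955, 0.296, -0.0]
contact_force: [-0.4, 0.1, -0.0]
gripper_width: 0.703
```

```bash
python3 -c "
from go import *
to((.5225,.138,.14),-55)"
```

```text
t 10.67 pos [0.5233 0.1355 0.3232] yhead -55.57 tilt 0.03 q7 -1.41 F [-0.4  0.1 -0. ] w 0.703
shift cm [ 0.08 -0.26 12.92] twist -0.01
```

Emit:
move_arm:
  gripper: [0.7,0.7,0.7,0.7,0.7]
  xyz:
    - [0.1,-0.3,3.5]
    - [0.1,-0.3,7]
    - [0.1,-0.3,10]
    - [0.1,-0.3,12]
    - [0.1,-0.3,12]
  twist: [-0.01,-0.01,-0.01,-0.01,-0.01]

```text
t: 11.08
eef_pos: [0.5201, 0.1367, 0.1993]
tool_rot: [0.0, 0.954, 0.3, -0.004]
contact_force: [-0.2, -0.8, -0.6]
gripper_width: 0.704
```

```bash
python3 -c "
from go import *
to((.5225,.138,.112),-55)
c=snap('scene','s4.png');im=cv2.imread('pics/s4.png')
d=snap('top','t4.png');i2=cv2.imread('pics/t4.png')
cv2.imwrite('pics/s4z.png',np.hstack([cv2.resize(im[180:260,150:257],(400,300),interpolation=cv2.INTER_CUBIC),cv2.resize(i2[150:230,160:267],(400,300),interpolation=cv2.INTER_CUBIC)]))"
```

```text
t 11.08 pos [0.5201 0.1367 0.1993] yhead -55.08 tilt 0.47 q7 -1.45 F [-0.2 -0.8 -0.6] w 0.704
shift cm [0.3  0.03 3.32] twist -0.001
```

View pics/s4z.png

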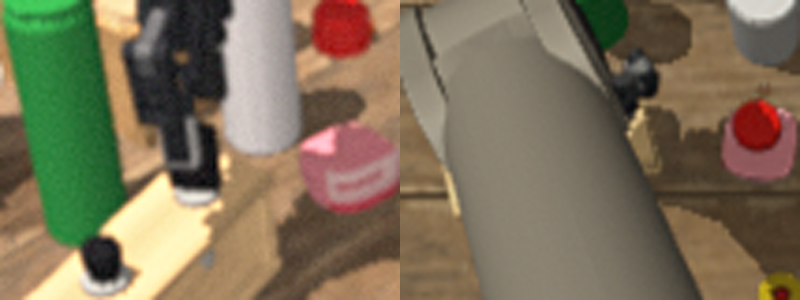

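Emit:
move_arm:
  gripper: [0.7,0.7,0.7,0.7,0.7]
  xyz:
    - [0,0,1]
    - [0,0,2]
    - [0,0,3]
    - [0,0,3.5]
    - [0,0,3.5]
  twist: [0,0,0,0,0]

```text
t: 11.6
eef_pos: [0.5217, 0.1387, 0.1671]
tool_rot: [0.0, 0.953, 0.302, -0.001]
contact_force: [-0.6, 0.4, -0.6]
gripper_width: 0.697
```

Emit:
move_arm:
  gripper: [0.7,0.7]
  xyz:
    - [0,0,0]
    - [0,0,0]
  twist: [0,0]

```text
t: 11.77
eef_pos: [0.5226, 0.1391, 0.1686]
tool_rot: [-0.0, 0.953, 0.302, 0.0]
contact_force: [-0.6, -0.5, -1.1]
gripper_width: 0.699
```

```bash
python3 -c "
from go import *
to((.5225,.138,.112),-55)"
```

```text
t 11.77 pos [0.5226 0.1391 0.1686] yhead -54.83 tilt 0.02 q7 -1.47 F [-0.6 -0.5 -1.1] w 0.699
shift cm [-0.07  0.09  0.26] twist 0.003
```

Emit:
move_arm:
  gripper: [0.5,0.3,0,0,0]
  xyz:
    - [0,0.1,0.2]
    - [0,0.1,0.2]
    - [0,0.1,0.2]
    - [0,0.1,0.2]
    - [0,0.1,0.2]
  twist: [0,0,0,0,0]
  squeeze: 50

```text
t: 12.18
eef_pos: [0.5231, 0.1382, 0.1666]
tool_rot: [0.0, 0.953, 0.302, 0.0]
contact_force: [0.4, -0.7, 0.7]
gripper_width: 0.159
```

Emit:
move_arm:
  gripper: [0,0]
  xyz:
    - [0,0,0]
    - [0,0,0]
  twist: [0,0]

```text
t: 12.35
eef_pos: [0.5231, 0.1382, 0.1667]
tool_rot: [0.0, 0.953, 0.302, 0.0]
contact_force: [-0.3, -0.6, 1.7]
gripper_width: 0.152
```

```bash
python3 -c "
from go import *
to((.5225,.138,.112),-55);print(get_obs()['torque'])
c=snap('scene','s5.png');im=cv2.imread('pics/s5.png')
cv2.imwrite('pics/s5z.png',cv2.resize(im[180:260,150:257],(640,480),interpolation=cv2.INTER_CUBIC))"
```

```text
t 12.35 pos [0.5231 0.1382 0.1667] yhead -54.83 tilt 0.03 q7 -1.47 F [-0.3 -0.6  1.7] w 0.152
shift cm [-0.07 -0.02  0.07] twist 0.003
[-0.03277793  0.0906292   0.00372045]
```

View pics/s5z.png

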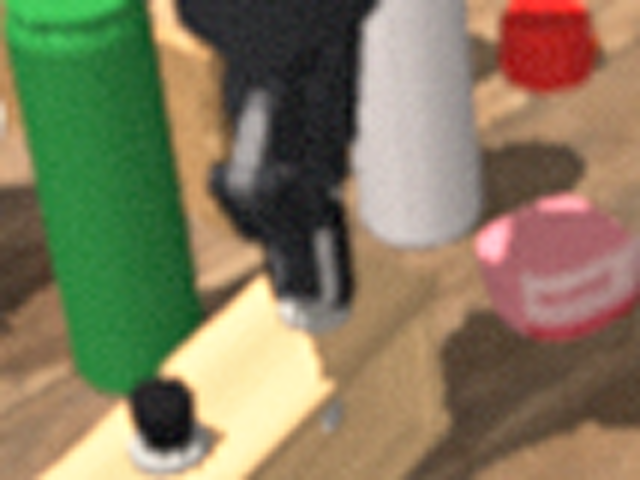

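Emit:
move_arm:
  gripper: [0,0,0,0,0]
  xyz:
    - [0,0,-2.5]
    - [0,0,-6]
    - [0,0,-10]
    - [0,0,-14]
    - [0,0,-18]
  twist: [0,0,0,0,0]

```text
t: 12.82
eef_pos: [0.5222, 0.138, 0.3478]
tool_rot: [-0.0, 0.953, 0.302, -0.001]
contact_force: [1.3, 0.4, -2.6]
gripper_width: 0.159
```

Emit:
move_arm:
  gripper: [0,0,0]
  xyz:
    - [0,0,-3]
    - [0,0,-3]
    - [0,0,-3]
  twist: [0,0,0]

```text
t: 13.07
eef_pos: [0.5234, 0.1384, 0.3779]
tool_rot: [0.0, 0.953, 0.302, 0.002]
contact_force: [-1.6, -0.2, -2.5]
gripper_width: 0.155
```

```bash
python3 -c "
from go import *
to((.4237,-.260,.32));print(get_obs()['torque'])
c=snap('scene','s6.png')"
```

```text
t 13.07 pos [0.5234 0.1384 0.3779] yhead -54.84 tilt 0.2 q7 -1.39 F [-1.6 -0.2 -2.5] w 0.155
shift cm [-31.1   26.83   0.32] twist None
[-0.03342193  0.0459349  -0.01402319]
```

View pics/s6.png

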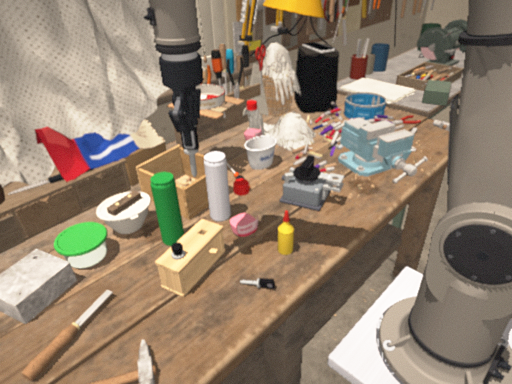

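The pin is held, with its shank visible below the gripper at about (193,155). The small look-alike fell over by itself early on and now lies at (258,284). Carrying the pin across.

Emit:
move_arm:
  gripper: [0,0,0,0,0]
  xyz:
    - [-2.5,2.1,0]
    - [-5.2,4.5,0]
    - [-8,7,0]
    - [-11,9.5,0]
    - [-14,12,0]
  twist: [0,0,0,0,0]

```text
t: 13.53
eef_pos: [0.4759, -0.0421, 0.374]
tool_rot: [-0.001, 0.953, 0.302, -0.002]
contact_force: [0.5, -1.1, -0.8]
gripper_width: 0.16
```

Emit:
move_arm:
  gripper: [0,0,0,0,0]
  xyz:
    - [-3,2.5,0]
    - [-6,5,0]
    - [-9,7.5,0]
    - [-12,10,0]
    - [-14.5,12.5,0]
  twist: [0,0,0,0,0]

```text
t: 13.95
eef_pos: [0.4286, -0.2281, 0.3742]
tool_rot: [-0.001, 0.953, 0.302, -0.002]
contact_force: [0.5, -0.0, -1.8]
gripper_width: 0.161
```

Emit:
move_arm:
  gripper: [0,0,0,0]
  xyz:
    - [-1.3,1.2,0]
    - [-2.6,2.3,0]
    - [-2.6,2.3,0]
    - [-2.6,2.3,0]
  twist: [0,0,0,0]

```text
t: 14.28
eef_pos: [0.422, -0.2603, 0.3743]
tool_rot: [-0.001, 0.954, 0.301, -0.002]
contact_force: [-0.2, -0.0, -0.7]
gripper_width: 0.157
```

```bash
python3 -c "
from go import *
to((.4237,-.260,.20))
c=snap('scene','s7.png');d=snap('top','t7.png')
im=cv2.imread('pics/s7.png');i2=cv2.imread('pics/t7.png')
cv2.imwrite('pics/s7z.png',np.hstack([cv2.resize(im[60:240,260:420],(400,450)),cv2.resize(i2[130:270,270:394],(400,450))]))"
```

```text
t 14.28 pos [ 0.422  -0.2603  0.3743] yhead -54.96 tilt 0.23 q7 -0.52 F [-0.2 -0.  -0.7] w 0.157
shift cm [ 0.18  0.12 12.03] twist None
```

View pics/s7z.png

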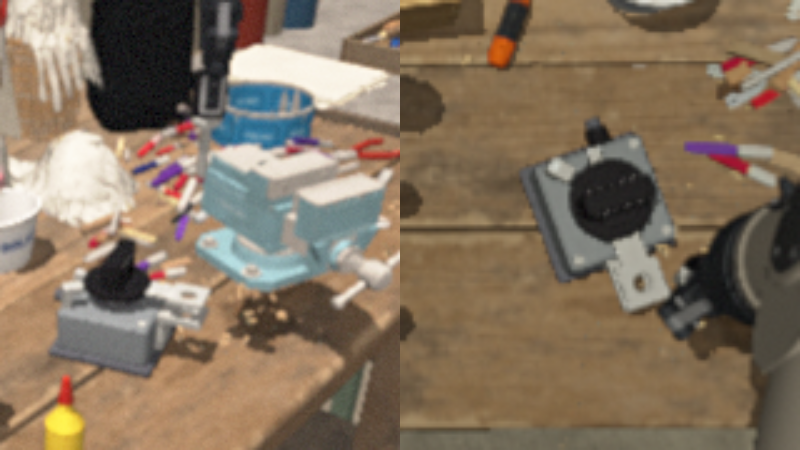

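```bash
python3 - <<'E'
from go import *
c=read_camera('top'); print(atz(c,(344.4,217.4),.084), [(round(d['p'],2),np.round(d['centre'],4).tolist()) for n in('tab_eye','off_eye') for d in spot_point(n,'top')])
g=c['pixels'].mean(2); w=g[214:222,340:350]; print(w.astype(int))
s=read_camera('scene');print([(round(d['p'],2),np.round(d['centre'],4).tolist()) for n in('tab_eye','off_eye','lock_pin_grip','lock_pin_tip') for d in spot_point(n,'scene')])
gs=s['pixels'].mean(2); u,v=proj(s,(.425,-.261,.084)).round().astype(int); print(u,v); print(gs[v-5:v+6,u-7:u+8].astype(int))
print(get_obs()['eef_pos'])
P=get_obs()['eef_pos']; print('tip proj expected',proj(s,P-[0,0,.144]),'grip',proj(s,P-[0,0,.054]))
im=cv2.cvtColor(s['pixels'],cv2.COLOR_RGB2BGR); a=im[80:140,315:375]; cv2.imwrite('pics/tip.png',cv2.resize(a,(600,600),interpolation=cv2.INTER_NEAREST))
E
```

```text
[ 0.42541364 -0.26031124  0.084     ] [(0.91, [0.4244, -0.261, 0.0799]), (0.87, [0.4238, -0.2634, 0.0608])]
[[171 170 170 170 159 153 160 166 169 170]
 [168 170 164 136 117 146 139 153 167 169]
 [169 169 137  87  67 125 151 144 159 168]
 [170 170 116  61  62 120 157 139 156 168]
 [171 171 119  67  96 113 147 146 160 168]
 [170 172 139  87  79 105 152 149 160 167]
 [166 172 165 135 104 120 155 159 166 168]
 [166 173 173 165 158 160 166 168 169 170]]
[(0.6, [0.4262, -0.2641, 0.0843]), (0.61, [0.4271, -0.2632, 0.0576]), (0.66, [0.4192, -0.2595, 0.3185]), (0.52, [0.3489, 0.1161, 0.0162]), (0.59, [0.3996, 0.144, 0.0003]), (0.58, [0.4241, -0.2553, 0.2292])]
335 178
[[176 176 197 209 202 195 185 178 161 150 145 143 140 147 147]
 [213 214 225 227 230 226 222 216 207 204 197 185 177 169 164]
 [227 229 230 230 229 226 224 222 226 228 226 221 213 209 201]
 [236 236 230 226 210 192 195 193 200 216 224 230 227 230 226]
 [242 237 232 221 183 153 144 147 157 172 198 222 230 231 217]
 [237 234 230 225 191 159 149 142 149 157 190 220 230 223 202]
 [225 225 225 227 218 202 197 194 192 195 211 225 229 218 176]
 [191 199 205 215 211 215 222 226 224 228 228 230 230 199 153]
 [152 157 163 168 176 192 199 210 211 216 221 222 215 169 138]
 [121 133 133 139 153 172 173 168 179 183 194 197 182 146 128]
 [121 114 116 120 136 161 167 162 162 177 183 170 142 125 122]]
[ 0.42322598 -0.25971312  0.37647037]
tip proj expected [340.29185334 129.65291505] grip [343.85651003  95.76390947]
```

View pics/tip.png

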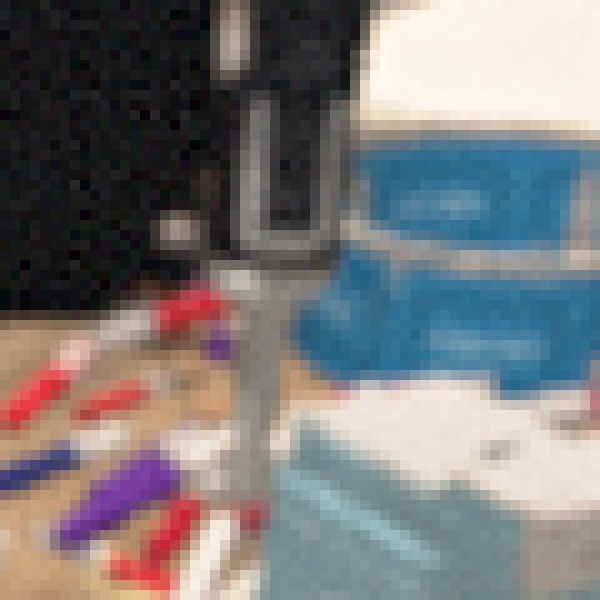

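Emit:
move_arm:
  gripper: [0,0,0,0,0]
  xyz:
    - [0.1,0.1,3.5]
    - [0.1,0.1,7]
    - [0.1,0.1,10.5]
    - [0.1,0.1,12.5]
    - [0.1,0.1,13.2]
  twist: [0,0,0,0,0]

```text
t: 15.2
eef_pos: [0.4228, -0.2593, 0.2412]
tool_rot: [-0.002, 0.953, 0.302, -0.002]
contact_force: [0.2, 0.2, -2.2]
gripper_width: 0.154
```

Emit:
move_arm:
  gripper: [0,0,0,0]
  xyz:
    - [0,0,0]
    - [0,0,0]
    - [0,0,0]
    - [0,0,0]
  twist: [0,0,0,0]

```text
t: 15.53
eef_pos: [0.4255, -0.2607, 0.2461]
tool_rot: [0.001, 0.953, 0.302, 0.001]
contact_force: [0.0, 0.7, -1.2]
gripper_width: 0.156
```

```bash
python3 - <<'E'
from go import *
to((.4245,-.2605,.19))
s=snap('scene','s8.png');t=snap('top','t8.png')
P=get_obs()['eef_pos']-[0,0,.144]; e=[.4245,-.2605,.084]
print('tip',P,'proj',proj(s,P),'eye',proj(s,e),'top tip',proj(t,P),'eye',proj(t,e))
print([(round(d['p'],2),np.round(d['centre'],4).tolist()) for n in('tab_eye','lock_pin_tip','lock_pin_grip') for d in spot_point(n,'scene')])
im=cv2.imread('pics/s8.png')[140:190,310:360]; i2=cv2.imread('pics/t8.png')[195:235,325:365]
cv2.imwrite('pics/s8z.png',np.hstack([cv2.resize(im,(400,400),interpolation=cv2.INTER_NEAREST),cv2.resize(i2,(400,400),interpolation=cv2.INTER_NEAREST)]))
E
```

```text
t 15.53 pos [ 0.4255 -0.2607  0.2461] yhead -54.84 tilt 0.19 q7 -0.51 F [ 0.   0.7 -1.2] w 0.156
shift cm [-0.07 -0.08  0.21] twist None
tip [ 0.42512078 -0.26054738  0.10167057] proj [335.35117283 172.76867561] eye [334.97006324 178.26081678] top tip [345.82328288 217.2982127 ] eye [344.4728882  217.70269857]
[(0.97, [0.4268, -0.2643, 0.0843]), (0.73, [0.4016, 0.145, 0.0001]), (0.68, [0.4252, -0.2576, 0.0988]), (0.71, [0.3487, 0.1183, 0.0113]), (0.55, [0.4214, -0.2616, 0.1854])]
```

View pics/s8z.png

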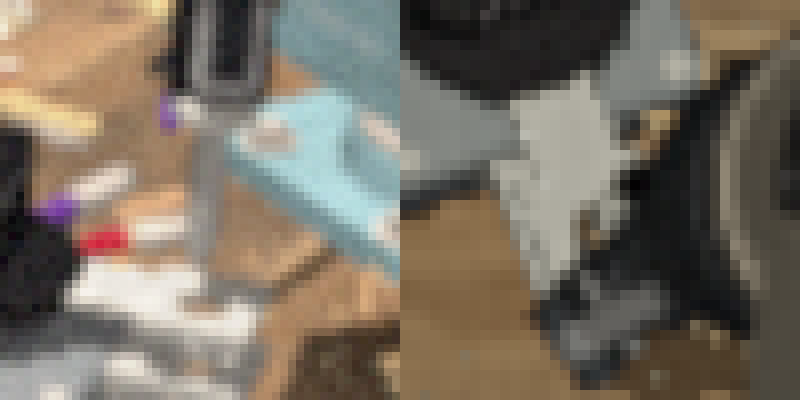

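Emit:
move_arm:
  gripper: [0,0,0,0,0]
  xyz:
    - [0,0,0.5]
    - [0,0,1]
    - [0,0,1.5]
    - [0,0,2]
    - [0,0,2.4]
  twist: [0,0,0,0,0]

```text
t: 16.2
eef_pos: [0.4242, -0.2604, 0.2195]
tool_rot: [-0.0, 0.953, 0.302, -0.0]
contact_force: [-0.3, -0.3, -0.4]
gripper_width: 0.155
```

```bash
python3 - <<'E'
from go import *
to((.4245,-.2605,.19));print(get_obs()['torque'])
s=snap('scene','s9.png')
im=cv2.imread('pics/s9.png')[140:200,305:365]
cv2.imwrite('pics/s9z.png',cv2.resize(im,(480,480),interpolation=cv2.INTER_NEAREST))
E
```

```text
t 16.2 pos [ 0.4242 -0.2604  0.2195] yhead -54.84 tilt 0.05 q7 -0.51 F [-0.3 -0.3 -0.4] w 0.155
shift cm [ 0.01  0.03 -2.45] twist None
[-0.34845576 -0.03151475 -0.00557978]
```

View pics/s9z.png

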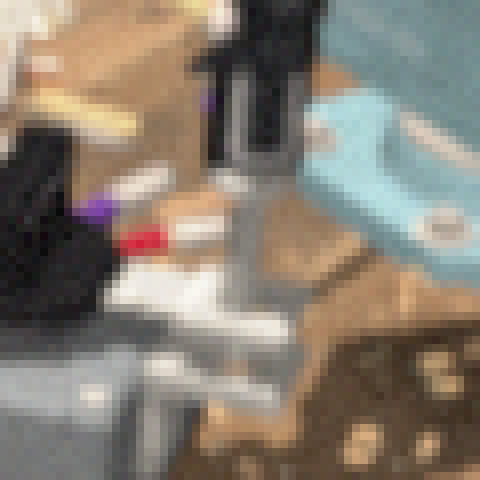

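The tip is below the tab's upper face with no vertical force. I'll go on down.

Emit:
move_arm:
  gripper: [0,0,0,0,0]
  xyz:
    - [0,0,0.4]
    - [0,0,0.8]
    - [0,0,1.2]
    - [0,0,1.5]
    - [0,0,1.5]
  twist: [0,0,0,0,0]

```text
t: 16.67
eef_pos: [0.4244, -0.2603, 0.2048]
tool_rot: [-0.0, 0.953, 0.302, -0.0]
contact_force: [-0.2, -1.2, -1.4]
gripper_width: 0.16
```

```bash
python3 - <<'E'
from go import *
to((.4245,-.2605,.19));print(get_obs()['torque'])
E
```

```text
t 16.67 pos [ 0.4244 -0.2603  0.2048] yhead -54.84 tilt 0.03 q7 -0.51 F [-0.2 -1.2 -1.4] w 0.16
shift cm [-0.    0.02 -3.92] twist None
[-0.4119489  -0.05548966  0.03861847]
```

Emit:
move_arm:
  gripper: [0,0,0,0,0]
  xyz:
    - [0,0,0.4]
    - [0,0,0.8]
    - [0,0,1.2]
    - [0,0,1.6]
    - [0,0,1.6]
  twist: [0,0,0,0,0]

```text
t: 17.08
eef_pos: [0.4243, -0.2604, 0.1886]
tool_rot: [-0.0, 0.953, 0.302, -0.0]
contact_force: [0.1, -3.4, -3.1]
gripper_width: 0.158
```

```bash
python3 - <<'E'
from go import *
to((.4245,-.2605,.19));print(get_obs()['torque'])
E
```

```text
t 17.08 pos [ 0.4243 -0.2604  0.1886] yhead -54.84 tilt 0.03 q7 -0.5 F [ 0.1 -3.4 -3.1] w 0.158
shift cm [ 0.01  0.02 -5.54] twist None
[-0.83723333 -0.00771237 -0.00961132]
```

Emit:
move_arm:
  gripper: [0,0,0,0,0]
  xyz:
    - [-0.1,0.1,0.2]
    - [-0.1,0.1,0.6]
    - [-0.1,0.1,1.0]
    - [-0.1,0.1,1.4]
    - [-0.1,0.1,1.4]
  twist: [0,0,0,0,0]

```text
t: 17.5
eef_pos: [0.4238, -0.2611, 0.1744]
tool_rot: [-0.001, 0.953, 0.302, -0.001]
contact_force: [0.0, -0.3, -1.9]
gripper_width: 0.159
```

```bash
python3 - <<'E'
from go import *
to((.4245,-.2605,.114));print(get_obs()['torque'])
s=snap('scene','s10.png')
im=cv2.imread('pics/s10.png')[140:200,305:365]
cv2.imwrite('pics/s10z.png',cv2.resize(im,(480,480),interpolation=cv2.INTER_NEAREST))
E
```

```text
t 17.5 pos [ 0.4238 -0.2611  0.1744] yhead -54.81 tilt 0.11 q7 -0.5 F [ 0.  -0.3 -1.9] w 0.159
shift cm [ 0.09 -0.    0.64] twist None
[ 0.02138063 -0.00701663  0.02866142]
```

View pics/s10z.png

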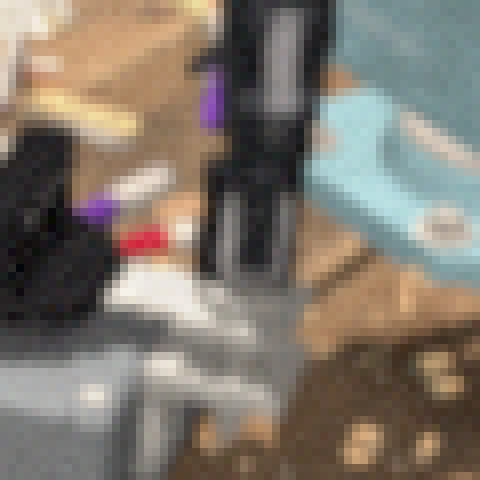

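Emit:
move_arm:
  gripper: [0,0,0,0]
  xyz:
    - [0,0,0.2]
    - [0,0,0.4]
    - [0,0,0.4]
    - [0,0,0.4]
  twist: [0,0,0,0]

```text
t: 17.88
eef_pos: [0.4242, -0.2616, 0.1714]
tool_rot: [-0.0, 0.953, 0.302, -0.0]
contact_force: [-0.4, -0.5, -0.8]
gripper_width: 0.157
```

```bash
python3 - <<'E'
from go import *
to((.4245,-.2605,.114));print(get_obs()['torque'])
E
```

```text
t 17.88 pos [ 0.4242 -0.2616  0.1714] yhead -54.83 tilt 0.01 q7 -0.5 F [-0.4 -0.5 -0.8] w 0.157
shift cm [ 0.09 -0.08  0.34] twist None
[-0.00695123 -0.04430311  0.02611321]
```

Emit:
move_arm:
  gripper: [0,0,0]
  xyz:
    - [0,0,0.1]
    - [0,0,0.2]
    - [0,0,0.2]
  twist: [0,0,0]

```text
t: 18.13
eef_pos: [0.4243, -0.2619, 0.1696]
tool_rot: [0.0, 0.953, 0.302, 0.0]
contact_force: [-1.8, -0.3, 2.3]
gripper_width: 0.162
```

Contact is beginning and the collar is about down on the tab. Releasing.

Emit:
move_arm:
  gripper: [0.2,0.3,0.45,0.6,0.6]
  xyz:
    - [0,0,0]
    - [0,0,0]
    - [0,0,0]
    - [0,0,0]
    - [0,0,0]
  twist: [0,0,0,0,0]

```text
t: 18.55
eef_pos: [0.4243, -0.2616, 0.1694]
tool_rot: [0.0, 0.953, 0.302, 0.0]
contact_force: [0.8, -0.4, 1.1]
gripper_width: 0.603
```

Emit:
move_arm:
  gripper: [0.6,0.6,0.6,0.6,0.6]
  xyz:
    - [0,0,-1.5]
    - [0,0,-4]
    - [0,0,-8]
    - [0,0,-12]
    - [0,0,-16]
  twist: [0,0,0,0,0]

```text
t: 18.97
eef_pos: [0.4237, -0.2615, 0.331]
tool_rot: [-0.0, 0.953, 0.302, -0.0]
contact_force: [1.7, -0.2, -0.1]
gripper_width: 0.602
```

```bash
python3 - <<'E'
from go import *
to((.4245,-.2605,.114))
s=snap('scene','s11.png');t=snap('top','t11.png')
im=cv2.imread('pics/s11.png')[140:215,270:370]; i2=cv2.imread('pics/t11.png')[165:240,290:390]
cv2.imwrite('pics/s11z.png',np.vstack([cv2.resize(im,(400,300),interpolation=cv2.INTER_CUBIC),cv2.resize(i2,(400,300),interpolation=cv2.INTER_CUBIC)]))
for cam in('scene','top'):
  for n in('lock_pin_grip','lock_pin_tip','tab_eye','off_eye','short_pin_head','solvent_bottle_mid','spray_can_mid','glue_bottle_mid'):
    print(cam,n,[(round(d['p'],2),np.round(d['centre'],3).tolist()) for d in spot_point(n,cam)])
E
```

```text
t 18.97 pos [ 0.4237 -0.2615  0.331 ] yhead -54.84 tilt 0.04 q7 -0.52 F [ 1.7 -0.2 -0.1] w 0.602
shift cm [ 0.13 -0.02 16.3 ] twist None
scene lock_pin_grip [(0.77, [0.349, 0.115, 0.014]), (0.67, [0.399, -0.004, 0.066]), (0.58, [0.419, -0.261, 0.112])]
scene lock_pin_tip [(0.83, [0.427, -0.26, 0.022]), (0.8, [0.402, 0.142, -0.001])]
scene tab_eye [(0.61, [0.428, -0.262, 0.086]), (0.34, [0.51, 0.184, 0.001])]
scene off_eye [(0.85, [0.427, -0.263, 0.058]), (0.22, [0.422, -0.264, 0.112])]
scene short_pin_head [(0.66, [0.506, 0.224, 0.1])]
scene solvent_bottle_mid [(0.66, [0.523, 0.009, 0.072])]
scene spray_can_mid [(0.77, [0.626, 0.002, 0.092]), (0.57, [0.636, 0.155, 0.093]), (0.56, [0.505, -0.236, 0.107]), (0.33, [0.424, -0.262, 0.112])]
scene glue_bottle_mid [(0.58, [0.396, -0.01, 0.065]), (0.24, [0.523, 0.005, 0.074])]
top lock_pin_grip [(0.62, [0.429, -0.261, 0.116]), (0.55, [0.342, 0.112, 0.015])]
top lock_pin_tip [(0.42, [0.403, 0.14, 0.0])]
top tab_eye [(0.77, [0.425, -0.261, 0.082]), (0.66, [0.629, 0.001, 0.095])]
top off_eye [(0.96, [0.424, -0.262, 0.062])]
top short_pin_head [(0.4, [0.5, 0.229, 0.097])]
top solvent_bottle_mid [(0.58, [0.528, 0.01, 0.079])]
top spray_can_mid [(0.63, [0.625, 0.0, 0.094]), (0.63, [0.636, 0.151, 0.094]), (0.57, [0.425, -0.263, 0.081])]
top glue_bottle_mid [(0.55, [0.394, -0.006, 0.059])]
```

View pics/s11z.png

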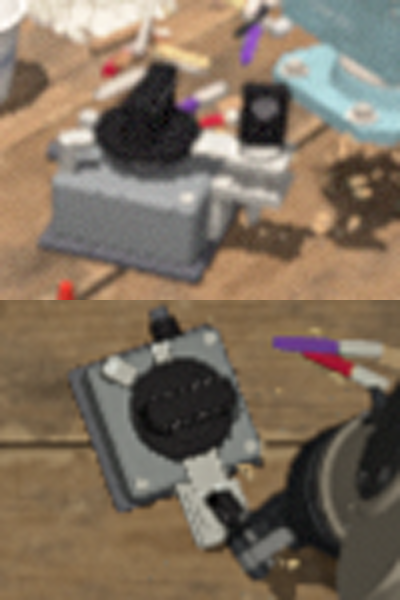

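View pics/s11.png

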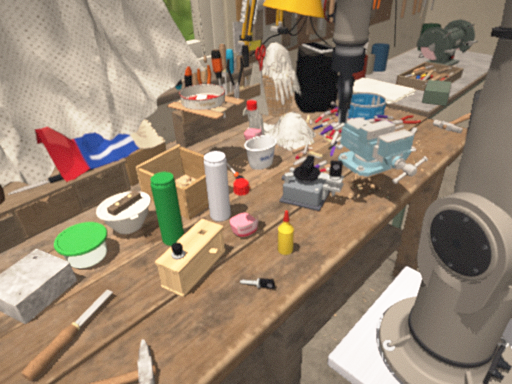

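The pin stands upright with its collar on the tab and its tip showing under the ear at (253,212) in the crop. Everything else is where it started.

```bash
python3 -c "
from station import *
print(hand_in())"
```

```text
the job is handed in; nothing more can be done
None
```

The isolator is locked out and the job was handed in at about 20 s; `hand_in` gives no verdict, so the result rests on the checks below.

- **Knob:** I gripped the bar and pushed it in until it bottomed (about 22 N). I turned it clockwise about 76° to the end stop, where the moment rose to 0.68 N·m, then let it spring out and released it. I did not read the joint angle directly. The turn is judged from the gripper's heading and from the tab lying over the ear in the pictures.
- **Lock pin:** I took the larger pin from the stand and lowered it through both eyelets. A side force of about 3 N appeared on the way down and went away after a shift of about 1.5 mm. I lowered it until the collar began to touch the tab, then released it.
- **Final pictures:** The pin stands upright with its collar on the tab and its tip at about z = 0.022 m, roughly 38 mm below the ear's top. The tip is within about 3 mm of the hole's axis. The short pin, both bottles and the can are at their starting places to within measurement error, and the gripper is clear.
- **Disagreements:** The networks sometimes reported the loose small pin, the glue bottle or the green can for the thing asked, and I discarded those. The two cameras differed by up to about 10 mm on the pin head's place, and by 2–3 mm on the eyelets. The small look-alike pin toppled on its own before the arm came near.

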